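# Check shot on the metal analyser

### The arm

A 6-joint arm with a two-finger parallel gripper is mounted at the origin on a cart in front of the work surface, level with it; the furniture and walls round the work are solid. World frame = base frame: x ahead of the robot, y to its left, z up, the work surface at z = 0. Lengths are in m, angles in rad, forces in N, time in s.
With the tool pointing down it reaches from about 0.35 to 0.85 m from the base axis. Payload 8.1 kg.
Tool frame: the origin (TCP) lies midway between the tips of the shut fingers; the grasp point (between the pads) lies 19 mm behind it; z points along the fingers, x is the direction in which the jaws open and shut, and the axes are right-handed (so a half turn about z gives the same grasp; the last joint's range is limited). The gripper opens to 93 mm and grips with 3 to 60 N. Pads are 15 mm wide; open, the fingers measure 128 mm over their backs; the gripper's body (75 mm by 188 mm) begins 65 mm behind the grasp point.
Start: joints at [-1.425, 0.13, 1.488, -0, 1.523, -0.085], TCP at [0.137, -0.584, 0.219] pointing down, gripper open.
Joint ranges: [-2.96, 2.96], [-0.89, 2.26], [0.02, 2.5], [-1.34, 4.48], [0, 2.73], [-2.66, 2.66]. Speed limits (rad/s): [2.39, 2.39, 2.79, 3.14, 3.14, 3.14].

### API

Orientations are given as [roll, pitch, yaw] about the fixed x, y, z axes, in that order (R = Rz(yaw) Ry(pitch) Rx(roll)).
In Python, from rig import ctrl, vision gives the robot as it stands.
- The arm moves only by the tool jog_arm, never from a script. Its argument "commands" is a list of rows, each a list of 3 entries, a list of its own where there are three numbers: the closure, from 0 (fully open) to 1 (shut), then the shift along the tool's x, y, z in mm, then the turn, a rotation vector about the tool's x, y, z in degrees. A call has 1 to 12 rows; each row shifts and turns the commanded pose from where the row before left it, along the tool's axes as they then stand; what a row does not reach is not made up. A row lasts 1/8 s, in which the tool goes at most 62.5 mm and 10.7 degrees, less where a joint would pass 70% of its speed; a pose out of reach is approached as far as the arm can. A call is refused whole if a number of a shift passes 62.5 or a number of a turn 10.7, either way. A call with a gripper value outside its range is refused whole. The fingers move at their own pace and stop on an object; "force" is the grip in N (left out, the last holds). Time passes only in rows, so rows that do not move let the fingers close. It gives the time, the measured TCP pose, the force and the opening at its end, in the units of the state.
- ctrl.state(): the state, without advancing time (a new reading comes with each control period).
- vision.read_camera(name): name is "side" or "top"; returns a dict with "image" (480x640x3 uint8, red, green, blue), "z_map" (480x640 float32, m along the optical axis (not along the pixel's ray), 0 where there is no reading), "fx", "fy", "cx", "cy" (pixels), "extrinsics" (4x4, takes a point from world to camera coordinates). Camera axes: x right, y down, z forward; pixel columns grow to the right and rows downward; lengths in m; the calibration is good to about 2 mm. A picture is of the moment at which its call begins.
- ctrl.job_done(): hands the job in, once; it reports no verdict.
The state is a dict: "time": time; "joints": joint angles; "joint_vel": joint speeds; "joint_efforts": joint torques, N m; "tcp_pos": TCP position; "tool_rot": TCP orientation; "wrist_force": force on the tool from outside, world axes, zero at the start; "wrist_torque": the same for the moment, N m; "width": opening from 0.0 (shut) to 1.0 (fully open).
Only numpy, scipy, OpenCV 4.12 (cv2) and the standard library are available. Lean on these libraries where they do the work, as an engineer would, in place of code of your own. Each camera call takes 0.05 s, during which the arm holds its last target.

### The job

Run the morning check of the metal analyser that stands clamped upside down in its bench stand. Set the reference plate with the gold disc on the stand's three locating balls, disc under the analyser's nose, press it past the two sprung side rollers, without forcing it, until it snaps fully home, and let go of it; then gently squeeze the analyser's trigger against its grip right to the stop, keep it there for at least three seconds, and release it. Keep the fingers off the gold disc, and leave the silver plate and the other things on the bench where they are.

Things in the scene. Friction and masses are not known exactly. Their poses are not given: they have to be found in the camera images.
- stand: Grey fixed bench stand. Origin: underside of base; z up; x from plate seat to column (away from robot, within 0.3 rad). Deck 14 high, x -128 to 20, y +-78 mm. Round x -65, y 0: three 12 mm steel balls on stems, centres at z 24. Beside them at y +-49, z 42.5: two 12 mm rollers, sprung inward, each yields 5 mm outward; housings 51 high. Tail x to 170, y +-46, with column and analyser.
- seat (a point): Where the gold plate's origin lies when home (stand x -65, y 0, z 23.5 mm), axes then parallel. Lowered straight down, the plate rests on the rollers about 13 mm above home; a push of about 8 to 15 N on its handle spreads them, they snap over its edges and pull it down with about 9 N. The vees centre it from 5 mm off, and take it fully home once let go.
- gold_plate: Loose plate with the gold disc, about 0.3 kg. Origin: bottom of its feet below the handle's middle; z up, x towards the disc. Aluminium slab z 9 to 17, x -52 to 48, 92 wide in y over its half-round side edges; tongue 38 wide to x 93 mm with the disc at x 74; below, three steel feet with vee grooves that fit the balls.
- gold_plate_handle (a point): Middle of the gold plate's black handle bar, 57 mm above the plate's origin: bar 54 long in x, 12 in y, 12 mm in z, on two posts at x +-19; 34 mm free below it. Grasp it from above across its 12 mm. Axes as the plate's.
- gold_plate_disc: The gold-coloured reference disc, 28 mm across, 2.5 mm thick, on the gold plate's tongue; fingers must not touch it. Origin: centre of its underside.
- silver_plate: A second, equal plate whose disc is silver-coloured; not used now, stays where it is. Origin and axes as the gold plate's. The plates lie left and right of the stand, in either order.
- analyser: Pistol-shaped analyser, light grey, fixed upside down, nose 30 degrees down, dark grip standing up and leaning 30 degrees to the robot. Origin: nose tip; x along the barrel to its rear, z along the grip away from the head, y across. Head x 38 to 188, y +-28, z +-24 mm. Grip x 98 to 132, y +-15, butt at z 98. Red trigger blade before the grip, 18 wide, z 33 to 77.
- trigger (a joint): Angle of the red sprung trigger: 0 at rest, 0.24 rad squeezed to its stop; hinged at analyser x 90, z 30 mm, about y. At mid blade its spring takes about 4 N to start and 10 N at the stop; it springs back when freed.
- trigger_face (a point): Middle of the trigger's front face (moves with it; at rest analyser x 78, y 0, z 64 mm). From here to the grip's back is 54 mm at rest, 46 mm at the stop: only the trigger moves. Come down along the grip (analyser -z) with a finger before and one behind, close along analyser x, tips clear of the head.
- grip_back (a point): Point on the back of the grip opposite the trigger (analyser x 132, y 0, z 64 mm); axes as the analyser's. It does not give way.
- cutters_red: Small cutters with red handles, 91 x 58 x 12 mm, loose on the bench behind on the left; a bystander. Origin: middle of its underside.
- petri_lid: Clear shallow dish, 63 mm across, 8 mm high, on the bench behind on the left; a bystander. Origin: middle of its underside.
- orange_cap: Orange plastic cap, 24 mm across, 15 mm high, on the bench on the left; a bystander. Origin: middle of its underside.
- scriber: Scriber with a light wooden handle, 91 x 8 mm, on the bench at the front on the left; a bystander. Origin: middle of its underside.

How it is judged:
By the outcome, as a careful person would: the job done as asked, in the order asked, and still so for the second after the job is handed in, with the robot touching nothing.
It also fails if it takes over 64 s, if anything falls off the work surface, if the arm or the gripper's body presses on something with over 40 N, if the wrist force passes 120 N, or if a joint passes its speed limit or range.

## Working session

There is one attempt and no reset: what is moved stays moved. The work goes in short steps, Python scripts to look and compute and a tool call to move; the robot and the scene stay as the last step left them, time stands still between calls to the robot, and variables do not carry over. Pictures are saved under pics/ and viewed, and the job is handed in when it is done.

Besides the shell and the picture viewer there is one more tool, called after ">>>" as a command line: name --argument value ..., lists and objects as JSON in quotes. jog_arm: Moves the arm, as the interface text tells. Its arguments: {"type":"object","properties":{"commands":{"type":"array","items":{"type":"array"}},"force":{"type":"number"}},"required":["commands"]}

```bash
ls; mkdir -p pics
cat > h.py <<'E'
import numpy as np, cv2, pickle
from rig import ctrl, vision
from scipy.spatial.transform import Rotation as R
def snap(tag):
    o={}
    for n in("side","top"):
        d=vision.read_camera(n); o[n]=d
        cv2.imwrite(f"pics/{tag}_{n}.png",d["image"][:,:,::-1])
    pickle.dump(o,open(f"{tag}.pkl","wb")); return o
def cloud(d):
    z=d["z_map"]; v,u=np.mgrid[:z.shape[0],:z.shape[1]]
    p=np.stack([(u-d["cx"])/d["fx"]*z,(v-d["cy"])/d["fy"]*z,z],-1)
    E=np.array(d["extrinsics"]); w=(p-E[:3,3])@E[:3,:3]
    w[z==0]=np.nan; return w
def ray(d,u,v,zp):
    E=np.array(d["extrinsics"]); c=-E[:3,:3].T@E[:3,3]
    r=E[:3,:3].T@np.array([(u-d["cx"])/d["fx"],(v-d["cy"])/d["fy"],1]); return c+r*(zp-c[2])/r[2]
def proj(d,p):
    E=np.array(d["extrinsics"]); q=E[:3,:3]@np.asarray(p)+E[:3,3]; return np.array([q[0]/q[2]*d["fx"]+d["cx"],q[1]/q[2]*d["fy"]+d["cy"]])
E
python3 - <<'E'
from h import *
o=snap("a")
for n in o:
    E=np.array(o[n]["extrinsics"]); print(n,-E[:3,:3].T@E[:3,3],E[2,:3],o[n]["fx"],o[n]["cx"],o[n]["cy"])
s=ctrl.state(); print(s)
E
```

```text
pics
side [0.03974249 1.09437961 0.78964413] [ 0.42556403 -0.73978931 -0.52115931] 604.161765898305 314.99670584067286 241.64882903638386
top [-0.3172681   0.44494915  1.29758043] [ 0.5955587  -0.17931541 -0.78304267] 570.5762461714263 316.30161262655315 236.89542129502712
{'time': 0.1, 'joints': array([-1.42540731e+00,  1.31097456e-01,  1.48915414e+00,  2.95603544e-05,
        1.52300803e+00, -8.54354917e-02]), 'joint_vel': array([ 0.00089518,  0.00054484, -0.00407564, -0.00142391, -0.00239531,
       -0.00212677]), 'joint_efforts': array([ 2.04648575e-03, -5.61337388e+01, -4.93096983e+01,  7.70620652e-02,
        2.91067717e-02, -2.32646431e-05]), 'tcp_pos': array([ 0.13720588, -0.58357749,  0.21769422]), 'tool_rot': array([-3.14142099e+00,  1.65837191e-03, -1.33997312e+00]), 'wrist_force': array([-0.27107882, -0.42852644,  0.45330487]), 'wrist_torque': array([ 0.0270624 , -0.02447382,  0.00059867]), 'width': 1.001781818755485}
```

View pics/a_side.png

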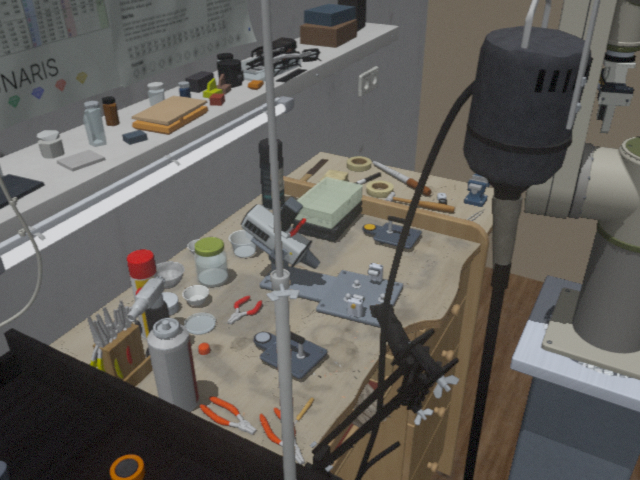

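View pics/a_top.png

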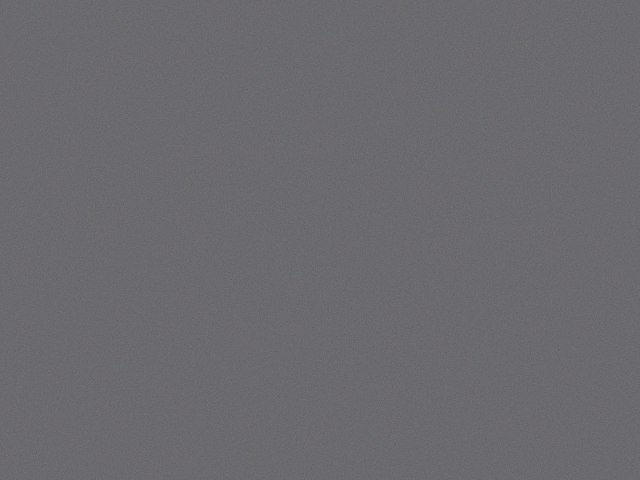

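The top camera returned flat grey. The side view shows the stand at about (355,295), the gold plate at (395,235) on the robot's right and the silver plate at (292,352). I'll check the top camera again and enlarge the side view.

Run:
```python
from h import *
o=snap("b")
for n in o:
    z=o[n]["z_map"]; print(n,o[n]["image"].std(),(z>0).mean(),np.percentile(z,[1,50,99]))
d=o["side"]; im=d["image"][170:390,220:440,::-1]
cv2.imwrite("pics/b_zoom.png",cv2.resize(im[:,:],(800,600)[0:1]*1+(600,) if 0 else (600,600),interpolation=cv2.INTER_CUBIC))
w=cloud(d)
for u,v in[(370,228),(398,236),(413,240),(355,295),(330,290),(285,225),(300,255),(340,310),(600,400),(300,355),(262,338)]: print(u,v,w[v,u].round(4))
```

```text
side 42.17357171295506 0.9959635416666667 [0.3982605  1.17628968 2.82614016]
top 2.768381635800069 0.9961002604166667 [0.12484777 0.17072402 0.26580626]
370 228 [ 0.579  -0.1235  0.0194]
398 236 [ 0.5016 -0.1213  0.0192]
413 240 [ 0.4628 -0.1239  0.0174]
355 295 [0.4692 0.1855 0.0482]
330 290 [0.546  0.151  0.0121]
285 225 [0.6455 0.1673 0.1565]
300 255 [0.6042 0.1774 0.0998]
340 310 [0.4933 0.2051 0.0137]
600 400 [-0.0176  0.1203 -0.0666]
300 355 [0.4911 0.3709 0.0218]
262 338 [0.5822 0.3623 0.019 ]
```

View pics/b_zoom.png

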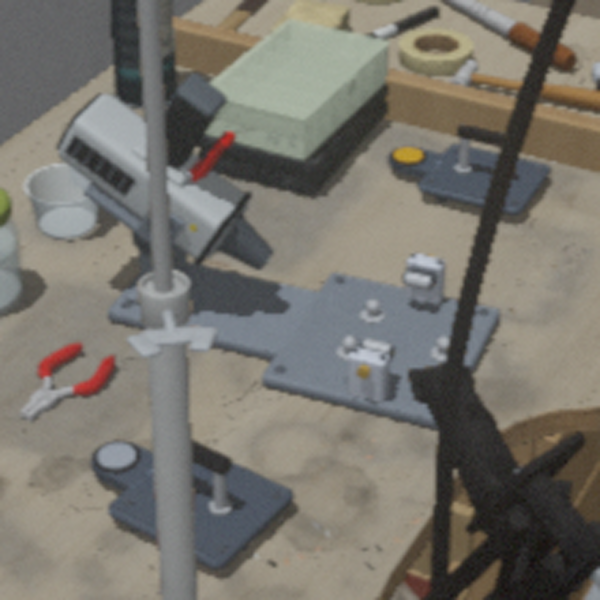

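View pics/b_top.png

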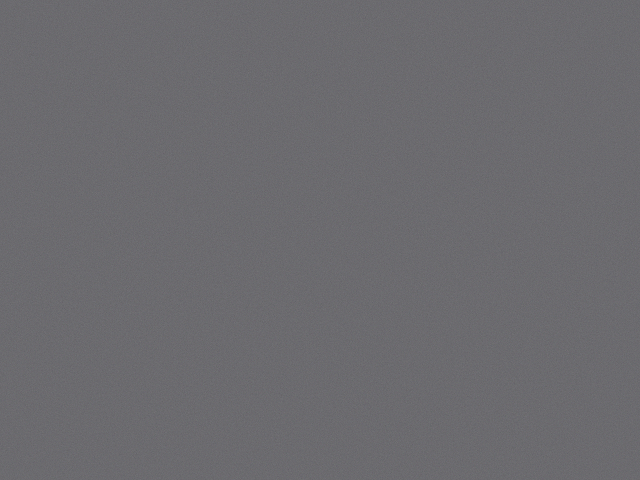

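The top camera is blocked by something 0.12–0.27 m in front of it, so I'll measure from the side camera (image plus depth). In the enlarged view the gold disc is at about (370,228), and the rollers, balls, trigger and grip are all visible.

Run:
```python
from h import *
d=pickle.load(open("b.pkl","rb"))["side"]; w=cloud(d)
im=d["image"]; hsv=cv2.cvtColor(im,cv2.COLOR_RGB2HSV)
# bench plane
m=(w[...,0]>.35)&(w[...,0]<.7)&(w[...,1]>-.05)&(w[...,1]<.03)&(abs(w[...,2])<.02)
print("bench z",np.median(w[m][:,2]),w[m][:,2].std())
# gold disc
v,u=np.nonzero((hsv[...,0]>15)&(hsv[...,0]<28)&(hsv[...,1]>140)); k=(u>355)&(u<390)&(v>215)&(v<240)
print("disc px",u[k].mean(),v[k].mean(),k.sum(),ray(d,u[k].mean(),v[k].mean(),.0195),np.nanmedian(w[v[k],u[k]],0))
def reg(x0,x1,y0,y1,z0,z1): return (w[...,0]>x0)&(w[...,0]<x1)&(w[...,1]>y0)&(w[...,1]<y1)&(w[...,2]>z0)&(w[...,2]<z1)
hm=reg(.4,.6,-.2,-.05,.04,.09); p=w[hm]; print("handle",len(p),p.min(0),p.max(0),np.median(p,0))
vv,uu=np.nonzero(hm); print(uu.min(),uu.max(),vv.min(),vv.max())
sm=reg(.4,.62,-.2,-.05,.012,.03); p=w[sm].astype(np.float32); print("slab",len(p),np.median(p[:,2]))
r=cv2.minAreaRect(p[:,:2]*1000); print(r,cv2.boxPoints(r))
c=im[195:275,345:445,::-1]; 
c=c.copy(); c=cv2.resize(c,(800,640),interpolation=cv2.INTER_CUBIC)[:600]
cv2.imwrite("pics/c_gold.png",c)
c=im[250:340,290:415,::-1]; cv2.imwrite("pics/c_stand.png",cv2.resize(c,(800,576),interpolation=cv2.INTER_CUBIC))
c=im[185:300,230:340,::-1]; cv2.imwrite("pics/c_an.png",cv2.resize(c,(574,600),interpolation=cv2.INTER_CUBIC))
```

```text
bench z -0.0003516737397284281 0.003522242952527712
disc px 369.28846153846155 226.59615384615384 52 [ 0.5835742  -0.12902815  0.0195    ] [ 0.58360553 -0.12803712  0.01969788]
handle 108 [ 0.49570634 -0.14351725  0.04038829] [ 0.53979821 -0.12275511  0.06713136] [ 0.51900557 -0.12996439  0.05829152]
387 403 215 225
slab 745 0.016955297
((531.7933959960938, -131.90237426757812), (145.92169189453125, 99.03443145751953), 2.816397190093994) [[ 456.48764   -86.029945]
 [ 461.35373  -184.94475 ]
 [ 607.0991   -177.77481 ]
 [ 602.23303   -78.86    ]]
```

View pics/c_gold.png

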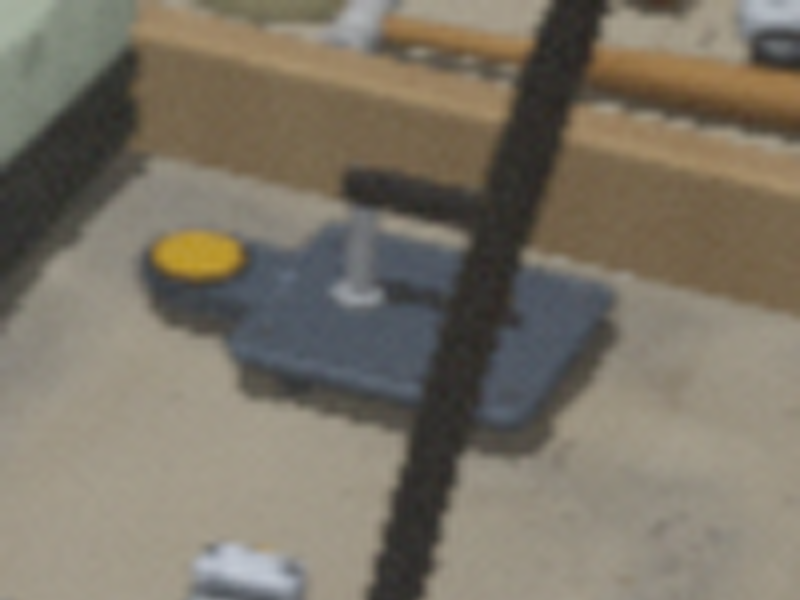

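View pics/c_stand.png

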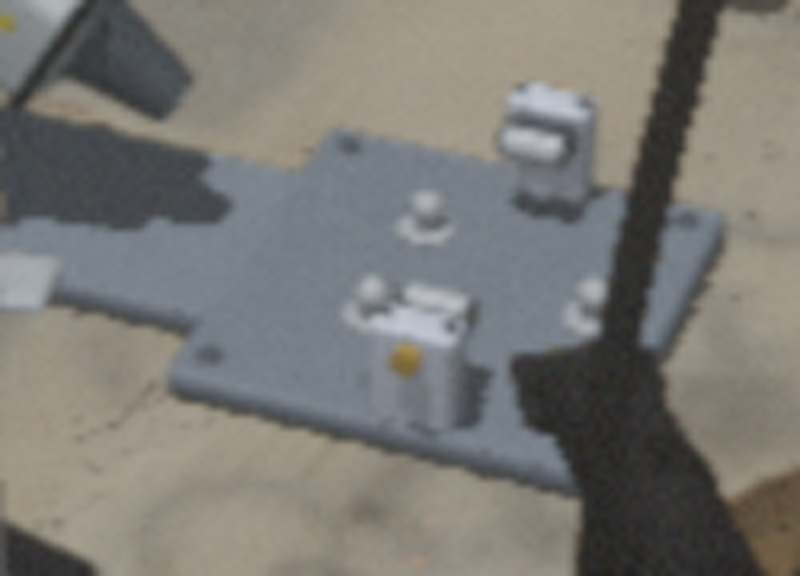

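View pics/c_an.png

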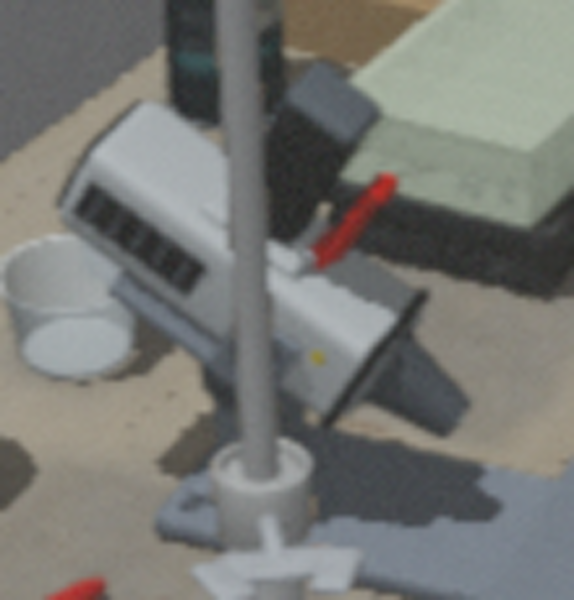

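Run:
```python
from h import *
d=pickle.load(open("b.pkl","rb"))["side"]; w=cloud(d)
def S(x,y,z): return (ray(d,290+(x-3.2)/6.4,250+(y-3.2)/6.4,z)*1000).round(1)
def G(x,y,z): return (ray(d,345+(x-4)/8,195+(y-4)/8,z)*1000).round(1)
print("stand")
for n,x,y,z in [("bolt f far",350,145,.014),("bolt f near",210,355,.014),("bolt r far",688,218,.014),("corner f far",335,128,.013),("corner r far",724,214,.013),("ball far",428,205,.024),("ball near",372,290,.024),("ball rear",592,293,.024),("roll far",535,143,.046),("roll near",440,298,.046),
 ("hous far TL",510,88,.051),("hous far TR",594,98,.051)]: print(n,S(x,y,z))
print("gold")
for n,x,y,z in [("cnr f near",238,350,.014),("cnr r near",515,418,.014),("cnr r far",612,297,.014),("cnr f far",335,228,.014),("post f base",358,292,.018),("handle f top",350,172,.063),("handle top edge far at 480",480,190,.063),("disc",199,256,.0195)]: print(n,G(x,y,z))
```

```text
stand
bolt f far [549.2  77.3  14. ]
bolt f near [533.6 208.1  14. ]
bolt r far [426.7  61.   14. ]
corner f far [559.5  69.   13. ]
corner r far [417.2  51.5  13. ]
ball far [502.6 110.   24. ]
ball near [497.3 162.7  24. ]
ball rear [432.7 129.2  24. ]
roll far [473.5  87.9  46. ]
roll near [463.  182.8  46. ]
hous far TL [492.4  68.2  51. ]
hous far TR [464.4  60.   51. ]
gold
cnr f near [552.  -91.2  14. ]
cnr r near [461.7 -95.   14. ]
cnr r far [ 462.2 -177.1   14. ]
cnr f far [ 556.6 -175.8   14. ]
post f base [ 531.1 -135.3   18. ]
handle f top [ 534.1 -129.9   63. ]
handle top edge far at 480 [ 494.5 -138.4   63. ]
disc [ 583.6 -129.6   19.5]
```

Run:
```python
from h import *
d=pickle.load(open("b.pkl","rb"))["side"]; w=cloud(d); im=d["image"]; hsv=cv2.cvtColor(im,cv2.COLOR_RGB2HSV)
yaw=.12; o=np.array([.5335,.1413,0]); Rz=R.from_euler('z',yaw).as_matrix()
ws=(w-o)@Rz*1000  # stand frame mm
m=((hsv[...,0]<8)|(hsv[...,0]>172))&(hsv[...,1]>150)
m[:, :280]=0;m[:,315:]=0;m[:210]=0;m[245:]=0
p=ws[m]; print("trigger",len(p),np.nanmedian(p,0),"\n",p[np.argsort(p[:,2])][::6].round(0))
# analyser frame projection assume nose at stand (9,0,h)
def A(x,y,s=5.218): return int(round(230+(x-2.6)/s)),int(round(185+(y-2.6)/s))
for n,x,y in [("nose L",440,428),("nose R",462,402),("nose mid",430,395),("butt top",320,70),("butt r",375,110),("butt face mid",335,95),("grip side low",290,200),("head front edge top",420,295),("head front bottom",330,415),("head side",300,360),("rear bottom",70,205),("rear top",150,105)]:
    u,v=A(x,y); print(n,u,v,ws[v,u].round(1))
# tall obstacles
for (a,b,c,e) in [(.35,.7,-.3,-.05)]:
    q=w[(w[...,0]>a)&(w[...,0]<b)&(w[...,1]>c)&(w[...,1]<e)&(w[...,2]>.03)&(w[...,2]<.3)]
    H,xe,ye=np.histogram2d(q[:,0],q[:,1],[7,5],[[a,b],[c,e]])
    for i in range(7): print(xe[i].round(2),[ (int(H[i,j]), round(float(np.percentile(q[(q[:,0]>=xe[i])&(q[:,0]<xe[i+1])&(q[:,1]>=ye[j])&(q[:,1]<ye[j+1]),2],95)),3) if H[i,j] else 0) for j in range(5)])
```

```text
trigger 63 [ 87.47439555   6.94447073 155.62541174] 
 [[103.   9. 133.]
 [102.  10. 138.]
 [ 96.   9. 141.]
 [ 98.   8. 145.]
 [ 94.   8. 151.]
 [ 88.   8. 155.]
 [ 89.   7. 159.]
 [ 84.   8. 165.]
 [ 76.  -5. 168.]
 [ 78.  -0. 169.]
 [ 79.  -2. 171.]]
nose L 314 267 [50.9  8.2 63.1]
nose R 318 262 [44.9 -0.1 72.5]
nose mid 312 260 [55.1  8.8 80.5]
butt top 291 198 [109.1 -10.5 210.3]
butt r 301 206 [ 85.3  -7.7 197.5]
butt face mid 294 203 [ 97.2   0.9 206.4]
grip side low 285 223 [113.3  14.2 162.5]
head front edge top 310 241 [ 72.2 -21.5 107.3]
head front bottom 293 264 [91.3 28.1 73.2]
head side 287 253 [105.4  26.4  96.9]
rear bottom 243 224 [208.2  25.8 146.2]
rear top 258 205 [192.7 -17.9 173.9]
0.35 [(0, 0), (173, 0.046), (0, 0), (0, 0), (0, 0)]
0.4 [(0, 0), (167, 0.045), (0, 0), (0, 0), (0, 0)]
0.45 [(0, 0), (167, 0.046), (0, 0), (10, 0.064), (0, 0)]
0.5 [(0, 0), (92, 0.046), (0, 0), (112, 0.065), (0, 0)]
0.55 [(0, 0), (151, 0.046), (0, 0), (0, 0), (0, 0)]
0.6 [(0, 0), (152, 0.046), (46, 0.083), (77, 0.081), (89, 0.081)]
0.65 [(0, 0), (139, 0.084), (260, 0.084), (275, 0.084), (306, 0.084)]
```

Measurements, all consistent with the given sizes:
- **Stand:** origin about (0.5335, 0.141), yaw about 0.12, so the seat is about (0.469, 0.134).
- **Gold plate:** origin about (0.510, -0.134), yaw about 0.06.
- **Analyser nose:** about stand (48, 0, 65) mm.

I'll move above the gold handle now.

```bash
cat >> h.py <<'E'
def rem(p,rpy):
    s=ctrl.state(); T=R.from_euler('xyz',s["tool_rot"]); G=R.from_euler('xyz',rpy) if not isinstance(rpy,R) else rpy
    print("t",s["time"],"tcp",s["tcp_pos"].round(4),"F",s["wrist_force"].round(1),"w",round(float(s["width"]),3),"j",s["joints"].round(2))
    print(" shift tool mm",(T.inv().apply(np.array(p)-s["tcp_pos"])*1000).round(1)," turn deg",np.degrees((T.inv()*G).as_rotvec()).round(2))
    print(" shift in target axes mm",(G.inv().apply(np.array(p)-s["tcp_pos"])*1000).round(1))
E
python3 -c "
from h import *
rem([.51,-.134,.218],[np.pi,0,.06-np.pi/2])"
```

```text
t 0.2 tcp [ 0.1372 -0.5837  0.218 ] F [-0.  -0.3  0.8] w 0.997 j [-1.43  0.13  1.49  0.    1.52 -0.09]
 shift tool mm [-3.526e+02 -4.658e+02  4.000e-01]  turn deg [-0.    0.06  9.79]
 shift in target axes mm [-426.6 -399.1   -0. ]
```

>>> jog_arm --commands '[[0,[-29.5,-39,0],[0,0,0]],[0,[-29.5,-39,0],[0,0,0]],[0,[-29.5,-39,0],[0,0,0]],[0,[-29.5,-39,0],[0,0,0]],[0,[-29.5,-39,0],[0,0,0]],[0,[-29.5,-39,0],[0,0,0]],[0,[-29.5,-39,0],[0,0,0]],[0,[-29.5,-39,0],[0,0,0]],[0,[-29.5,-39,0],[0,0,0]],[0,[-29.5,-39,0],[0,0,0]],[0,[-29.5,-39,0],[0,0,0]],[0,[-29.5,-39,0],[0,0,0]]]' --force 30

```text
time: 1.7
tcp_pos: [0.5127, -0.131, 0.2186]
tool_rot: [-3.141, -0.0, -1.34]
wrist_force: [0.5, 0.0, 1.1]
width: 0.999
```

```bash
python3 -c "
from h import *
rem([.51,-.134,.218],[np.pi,0,.06-np.pi/2])
o=snap('c');print(o['top']['image'].std())"
```

```text
t 1.7 tcp [ 0.5127 -0.131   0.2186] F [0.5 0.  1.1] w 0.999 j [-0.35 -0.06  1.68 -0.    1.52  0.99]
 shift tool mm [2.3 3.3 0.6]  turn deg [-0.01 -0.01  9.79]
 shift in target axes mm [2.8 2.9 0.6]
2.7676385722438774
```

View pics/c_side.png

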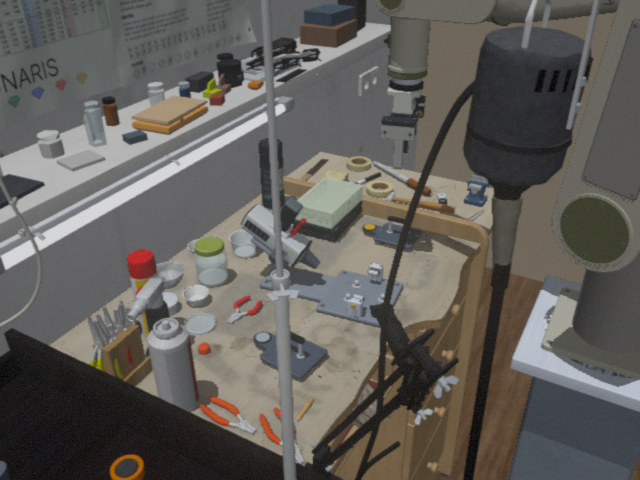

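The gripper is at about (400,120) above the gold plate, with its long side along world y, so it clears everything. Next I align and go down to the handle.

>>> jog_arm --commands '[[0,[2.3,3.3,0],[0,0,9.8]],[0,[0,0,40],[0,0,0]],[0,[0,0,40],[0,0,0]],[0,[0,0,40],[0,0,0]],[0,[0,0,30],[0,0,0]],[0,[0,0,15],[0,0,0]],[0,[0,0,15],[0,0,0]],[0,[0,0,0],[0,0,0]]]'

```text
time: 2.8
tcp_pos: [0.5087, -0.1354, 0.0381]
tool_rot: [3.141, 0.0, -1.511]
wrist_force: [-0.2, 0.6, -1.3]
width: 0.999
```

```bash
python3 -c "
from h import *
rem([.51,-.134,.038],[np.pi,0,.06-np.pi/2])
o=snap('d');im=o['side']['image'][150:270,330:450,::-1];cv2.imwrite('pics/d_z.png',cv2.resize(im,(600,600),interpolation=cv2.INTER_CUBIC))"
```

```text
t 2.8 tcp [ 0.5087 -0.1354  0.0381] F [-0.2  0.6 -1.3] w 0.999 j [-0.36  0.1   1.86 -0.    1.18  1.15]
 shift tool mm [-1.3 -1.4  0.1]  turn deg [ 0.06  0.03 -0.02]
 shift in target axes mm [-1.3 -1.4  0.1]
```

View pics/d_z.png

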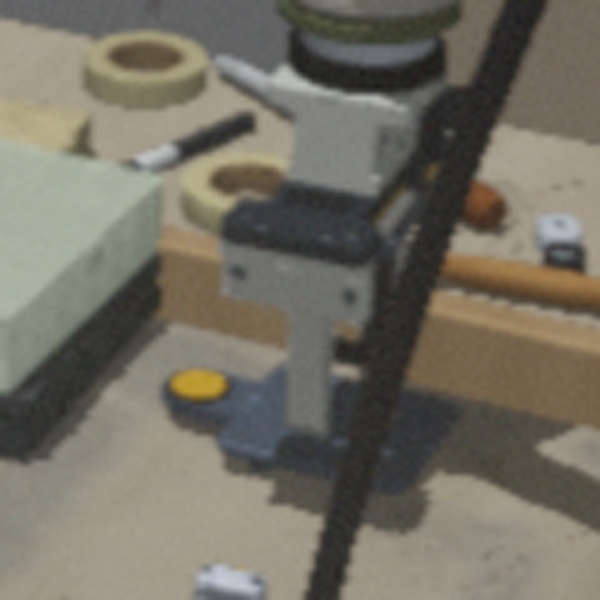

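The near finger stands beside the handle bar with the disc clear, so I'll close and lift slightly.

>>> jog_arm --commands '[[1,[0,0,0],[0,0,0]],[1,[0,0,0],[0,0,0]],[1,[0,0,0],[0,0,0]],[1,[0,0,0],[0,0,0]],[1,[0,0,0],[0,0,0]],[1,[0,0,0],[0,0,0]],[1,[0,0,0],[0,0,0]],[1,[0,0,0],[0,0,0]],[1,[0,0,-10],[0,0,0]],[1,[0,0,-30],[0,0,0]],[1,[0,0,-40],[0,0,0]],[1,[0,0,0],[0,0,0]]]' --force 40

```text
time: 4.4
tcp_pos: [0.5119, -0.1364, 0.1228]
tool_rot: [-3.135, -0.003, -1.511]
wrist_force: [-0.3, 0.5, -1.8]
width: 0.128
```

```bash
python3 -c "
from h import *
rem([.469-.06,.134,.12],[np.pi,0,.12-np.pi/2])
o=snap('e');im=o['side']['image'][110:260,320:470,::-1];cv2.imwrite('pics/e_z.png',cv2.resize(im,(600,600),interpolation=cv2.INTER_CUBIC))
d=o['side'];hsv=cv2.cvtColor(d['image'],cv2.COLOR_RGB2HSV)
v,u=np.nonzero((hsv[...,0]>15)&(hsv[...,0]<28)&(hsv[...,1]>140)); k=(u>345)&(u<395)&(v>175)&(v<235)
print(k.sum(),u[k].mean(),v[k].mean()); z=.0195+ctrl.state()['tcp_pos'][2]-.0381
print(ray(d,u[k].mean(),v[k].mean(),z),np.nanmedian(cloud(d)[v[k],u[k]],0))
"
```

```text
t 4.4 tcp [ 0.5119 -0.1364  0.1228] F [-0.3  0.5 -1.8] w 0.128 j [-0.36  0.    1.8   0.    1.33  1.15]
 shift tool mm [-276.1   86.6    1.4]  turn deg [-0.38 -0.18 -3.45]
 shift in target axes mm [-280.8   69.8    2.8]
50 369.18 197.88
[ 0.58777213 -0.13037434  0.09988173] [ 0.58748991 -0.12841234  0.09984175]
```

View pics/e_z.png

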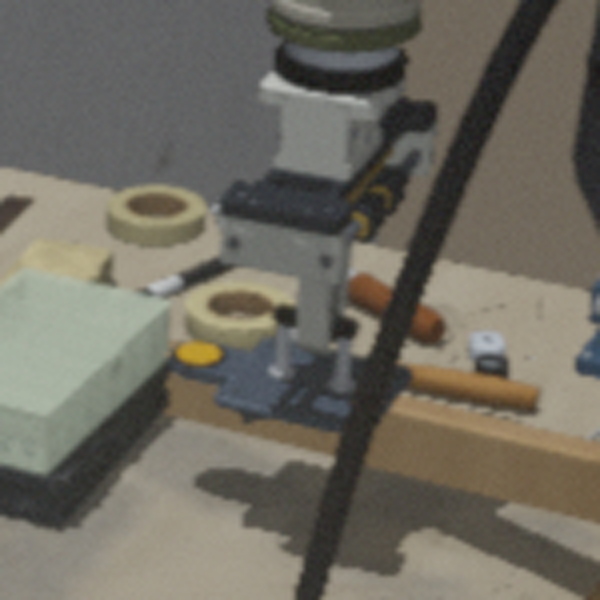

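The plate is held with 11.9 mm between the pads (the bar is 12 mm wide), and the disc is untouched at zoom (199,353). I'll carry it to a waypoint 60 mm in front of the seat.

>>> jog_arm --commands '[[1,[-20,6,0],[-0.4,-0.2,0]],[1,[-34,11,0],[0,0,0]],[1,[-34,11,0],[0,0,0]],[1,[-34,11,0],[0,0,0]],[1,[-34,11,0],[0,0,0]],[1,[-34,11,0],[0,0,0]],[1,[-34,11,0],[0,0,0]],[1,[-32,10,0],[0,0,0]],[1,[-20,5,0],[0,0,-3.5]],[1,[0,0,0],[0,0,0]],[1,[0,0,0],[0,0,0]]]'

```text
time: 5.88
tcp_pos: [0.405, 0.1347, 0.1191]
tool_rot: [3.133, 0.003, -1.45]
wrist_force: [-1.0, -0.5, -2.7]
width: 0.124
```

```bash
python3 -c "
from h import *
rem([.4673,.1333,.10],[np.pi,0,.12-np.pi/2])"
```

```text
t 5.875 tcp [0.405  0.1347 0.1191] F [-1.  -0.5 -2.7] w 0.124 j [ 0.2  -0.28  2.06  0.    1.37  1.65]
 shift tool mm [  8.9 -61.8  18.6]  turn deg [0.49 0.2  0.03]
 shift in target axes mm [  8.8 -61.7  19.1]
```

>>> jog_arm --commands '[[1,[3,-20,5],[0.5,0.2,0]],[1,[3,-20,5],[0,0,0]],[1,[3,-22,9],[0,0,0]],[1,[0,0,0],[0,0,0]],[1,[0,0,0],[0,0,0]]]'

```text
time: 6.5
tcp_pos: [0.4678, 0.1329, 0.1007]
tool_rot: [-3.141, 0.0, -1.451]
wrist_force: [-0.1, -0.1, -2.5]
width: 0.12
```

```bash
python3 -c "
from h import *
rem([.4673,.1333,.0855],[np.pi,0,.12-np.pi/2])
o=snap('f');d=o['side'];im=d['image'][220:340,290:410,::-1];cv2.imwrite('pics/f_z.png',cv2.resize(im,(600,600),interpolation=cv2.INTER_CUBIC))
hsv=cv2.cvtColor(d['image'],cv2.COLOR_RGB2HSV)
v,u=np.nonzero((hsv[...,0]>15)&(hsv[...,0]<28)&(hsv[...,1]>140)); k=(u>300)&(u<350)&(v>230)&(v<300)
print(k.sum(),u[k].mean(),v[k].mean()); z=.0195+ctrl.state()['tcp_pos'][2]-.0381
print(ray(d,u[k].mean(),v[k].mean(),z),np.nanmedian(cloud(d)[v[k],u[k]],0))
print('expected disc at seat', np.array([.469,.1342])+.074*np.array([np.cos(.12),np.sin(.12)]))
"
```

```text
t 6.5 tcp [0.4678 0.1329 0.1007] F [-0.1 -0.1 -2.5] w 0.12 j [ 0.17 -0.09  1.93  0.    1.3   1.62]
 shift tool mm [-0.5  0.4 15.2]  turn deg [-0.03  0.02 -0.03]
 shift in target axes mm [-0.5  0.4 15.2]
79 333.0 263.873417721519
[0.53914214 0.15090215 0.08254519] [0.54316325 0.14393981 0.07769322]
expected disc at seat [0.54246784 0.1430587 ]
```

View pics/f_z.png

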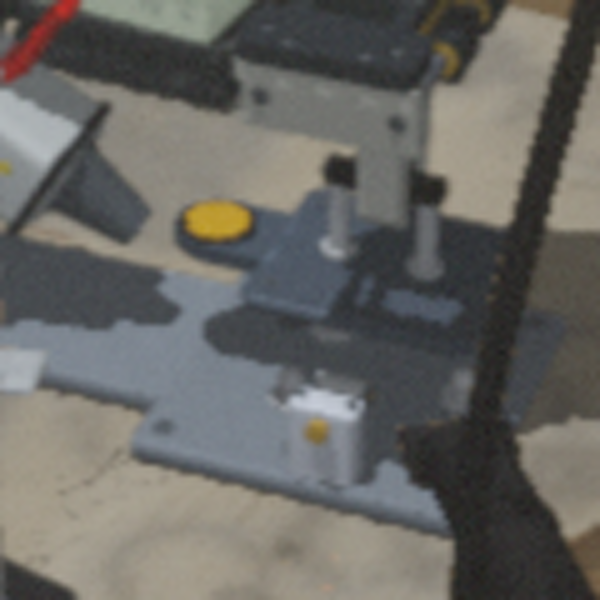

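The plate is over the seat, but the disc's depth reading (z 0.078) is 5 mm below the 0.0825 expected. I'll check whether it has tilted in the grasp.

```bash
python3 -c "
from h import *
def an(tag):
    d=pickle.load(open(tag+'.pkl','rb'))['side']; w=cloud(d); im=d['image'].astype(int)
    hsv=cv2.cvtColor(d['image'],cv2.COLOR_RGB2HSV)
    tc={'e':(.5119,-.1364,.1228,.06),'f':(.4678,.1329,.1007,.12)}[tag]
    q=(w-np.array([tc[0],tc[1],tc[2]-.0381]))@R.from_euler('z',tc[3]).as_matrix()*1000
    m=(q[...,0]>-50)&(q[...,0]<92)&(abs(q[...,1])<46)&(q[...,2]>6)&(q[...,2]<24)
    p=q[m]; A=np.c_[p[:,:2],np.ones(len(p))]
    for _ in range(3):
        c=np.linalg.lstsq(A,p[:,2],rcond=None)[0]; r=p[:,2]-A@c; k=abs(r)<3; A=A[k];p=p[k]
    print(tag,len(p),'slopes deg',np.degrees(c[:2]),'z0',c[2],r.std())
    h=(abs(q[...,0])<40)&(abs(q[...,1])<9)&(q[...,2]>48)&(q[...,2]<72)&(abs(q[...,0])>9)
    b=q[h]; print(' bar',np.median(b[b[:,0]>0],0),np.median(b[b[:,0]<0],0),(b[:,0]>0).sum(),(b[:,0]<0).sum())
an('e');an('f')
"
```

```text
e 597 slopes deg [ 0.46445061 -0.56616685] z0 12.646699890857404 1.3877586119352119
 bar [20.84128676  4.72916629 55.08500096] [-14.58978512   4.42720857  56.07242906] 31 27
f 1083 slopes deg [ 0.39328773 -0.71370632] z0 12.680808561516375 1.3331792263541729
 bar [21.40494684  5.41356209 55.87192812] [-15.50067192   4.35163183  55.914006  ] 39 45
```

```bash
python3 -c "
from h import *
tc={'b':(.510,-.134,.0381,.06),'e':(.5119,-.1364,.1228,.06),'f':(.4678,.1329,.1007,.12)}
for tag in 'bef':
    d=pickle.load(open(tag+'.pkl','rb'))['side']; w=cloud(d); t=tc[tag]
    Rz=R.from_euler('z',t[3]).as_matrix(); o=np.array([t[0],t[1],t[2]-.0381])
    for n,l in [('disc',(75,0,19.5)),('tongue',(55,5,17)),('slab f near',(40,30,17)),('slab f far',(38,-32,17)),('slab r near',(-35,30,17)),('slab mid near',(0,30,17)),('bar f end',(23,0,63)),('bar r end',(-23,0,63)),('slab r',(-46,30,17))]:
        px=proj(d,o+Rz@(np.array(l)/1000)); u,v=px.round().astype(int)
        q=(w[v-1:v+2,u-1:u+2].reshape(-1,3)-o)@Rz*1000
        print(tag,n,px.round(1),np.median(q,0).round(1),d['image'][v,u])
"
```

```text
b disc [368.9 226.4] [75.7 -3.6 19.7] [184 150  45]
b tongue [375.5 229.8] [53.7  2.9 15.6] [ 78  87 100]
b slab f near [377.5 235.7] [39.6 31.9 17.2] [77 82 89]
b slab f far [386.9 224.7] [ 37.8 -26.4  17.9] [79 82 91]
b slab r near [406.3 242.4] [-34.2  29.   17.6] [76 81 93]
b slab mid near [392.7 239.2] [ 0.2 29.3 17.2] [79 87 96]
b bar f end [389.1 215.6] [24.1  0.6 60.9] [70 66 58]
b bar r end [406.9 219.5] [-258.9  793.   523.1] [50 48 45]
b slab r [410.6 243.4] [-45.5  30.4  17. ] [79 85 95]
e disc [369.9 196.2] [77.6 -7.5 15.2] [178 145  51]
e tongue [376.7 199.5] [57.7 -5.8 12.8] [77 83 94]
e slab f near [378.7 205. ] [42.1 24.7 12.7] [ 83  90 101]
e slab f far [388.4 194.6] [ 40.4 -30.6  13.7] [83 88 91]
e slab r near [408.4 211.3] [-260.3  793.6  445.8] [52 47 48]
e slab mid near [394.4 208.3] [ 4.4 22.4 12.7] [60 66 73]
e bar f end [390.7 184.2] [ 109.3 -252.3  -66.8] [175 169 137]
e bar r end [409.  187.8] [  63.9 -292.   -85.2] [151 144 127]
e slab r [412.8 212.2] [-264.8  793.5  445.6] [48 44 40]
f disc [333.7 261.6] [76.9 -6.6 14.2] [189 155  53]
f tongue [341.7 265.7] [55.8  0.6 13.3] [ 82  91 104]
f slab f near [344.2 273.4] [43.  24.1 13.2] [ 76  87 100]
f slab f far [355.1 258.5] [25.8  4.4 40. ] [ 88  93 100]
f slab r near [378.8 281.2] [-33.   22.7  12.3] [ 78  88 102]
f slab mid near [362.5 277.5] [ 0.7 25.4 12.5] [63 74 79]
f bar f end [357.3 249.1] [  85.6 -188.4  -61.9] [154 147 131]
f bar r end [378.7 253.6] [  29.5 -188.9  -62.8] [162 155 139]
f slab r [384.  282.4] [-43.9  22.7  12.6] [49 52 54]
```

The plate is level but sits about 4.3 mm lower in the fingers than planned, and that offset hasn't changed since the lift. So TCP z minus origin is about 42.4 mm, contact should come at TCP z about 0.079, and home at about 0.066. The disc xy matches the seat to about 1 mm, so I'll lower it.

>>> jog_arm --commands '[[1,[-0.5,0.4,8],[0,0,0]],[1,[0,0,8],[0,0,0]],[1,[0,0,2],[0,0,0]],[1,[0,0,2],[0,0,0]],[1,[0,0,0],[0,0,0]]]'

```text
time: 7.22
tcp_pos: [0.4681, 0.1339, 0.081]
tool_rot: [-3.14, 0.0, -1.45]
wrist_force: [0.7, 0.1, -2.6]
width: 0.12
```

>>> jog_arm --commands '[[1,[0,0,1],[0,0,0]],[1,[0,0,1],[0,0,0]],[1,[0,0,1],[0,0,0]]]'

```text
time: 7.6
tcp_pos: [0.4688, 0.1336, 0.0788]
tool_rot: [-3.138, -0.0, -1.45]
wrist_force: [-0.8, -4.8, 6.6]
width: 0.126
```

Contact came where expected. The side force Fy of -4.8 N suggests I'm about 1 mm too far to +y, so I'll shift and keep pressing gently.

>>> jog_arm --commands '[[1,[1,0,0],[0,0,0]],[1,[0,0,0.5],[0,0,0]]]'

```text
time: 7.85
tcp_pos: [0.4688, 0.1329, 0.0782]
tool_rot: [-3.138, 0.0, -1.45]
wrist_force: [-1.6, -2.6, 7.7]
width: 0.125
```

>>> jog_arm --commands '[[1,[0,0,1],[0,0,0]]]'

```text
time: 7.98
tcp_pos: [0.4692, 0.1331, 0.0779]
tool_rot: [-3.138, 0.001, -1.45]
wrist_force: [-2.4, 0.1, 11.0]
width: 0.119
```

>>> jog_arm --commands '[[1,[0,0,1],[0,0,0]]]'

```text
time: 8.1
tcp_pos: [0.4695, 0.1333, 0.0773]
tool_rot: [-3.137, 0.001, -1.45]
wrist_force: [-1.8, -1.2, 11.8]
width: 0.125
```

>>> jog_arm --commands '[[1,[0,0,1],[0,0,0]],[1,[0,0,0.5],[0,0,0]]]'

```text
time: 8.35
tcp_pos: [0.4697, 0.1334, 0.0757]
tool_rot: [-3.136, 0.001, -1.45]
wrist_force: [-0.7, -0.4, 10.4]
width: 0.121
```

>>> jog_arm --commands '[[1,[0,0,1],[0,0,0]],[1,[0,0,0.5],[0,0,0]]]'

```text
time: 8.6
tcp_pos: [0.4695, 0.1334, 0.0738]
tool_rot: [-3.137, 0.001, -1.45]
wrist_force: [-0.7, -0.4, 4.4]
width: 0.12
```

>>> jog_arm --commands '[[1,[0,0,1],[0,0,0]],[1,[0,0,1],[0,0,0]],[1,[0,0,1],[0,0,0]]]'

```text
time: 8.98
tcp_pos: [0.4681, 0.133, 0.0691]
tool_rot: [-3.14, 0.001, -1.45]
wrist_force: [2.5, 0.4, -2.9]
width: 0.125
```

>>> jog_arm --commands '[[1,[0,0,1],[0,0,0]],[1,[0,0,1],[0,0,0]]]'

```text
time: 9.22
tcp_pos: [0.4671, 0.1328, 0.0664]
tool_rot: [3.141, 0.0, -1.45]
wrist_force: [1.8, -0.3, -6.4]
width: 0.127
```

>>> jog_arm --commands '[[1,[0,0,1],[0,0,0]],[1,[0,0,1],[0,0,0]]]'

```text
time: 9.48
tcp_pos: [0.4672, 0.1327, 0.065]
tool_rot: [3.141, 0.0, -1.45]
wrist_force: [-4.5, -1.3, 1.2]
width: 0.123
```

It snapped over at about 12–14 N and now rests home. I'll open and check.

>>> jog_arm --commands '[[0.5,[0,0,0],[0,0,0]],[0.5,[0,0,0],[0,0,0]],[0.5,[0,0,0],[0,0,0]],[0.5,[0,0,0],[0,0,0]]]'

```text
time: 9.98
tcp_pos: [0.4685, 0.133, 0.0659]
tool_rot: [-3.139, 0.0, -1.45]
wrist_force: [-0.0, 0.9, -0.0]
width: 0.484
```

>>> jog_arm --commands '[[0.5,[0,0,-15],[0,0,0]],[0.5,[0,0,-40],[0,0,0]],[0.5,[0,0,-50],[0,0,0]],[0,[0,0,-50],[0,0,0]],[0,[0,0,-30],[0,0,0]],[0,[0,0,0],[0,0,0]]]'

```text
time: 10.72
tcp_pos: [0.4697, 0.1331, 0.2548]
tool_rot: [-3.133, 0.001, -1.45]
wrist_force: [-0.4, 0.5, -0.5]
width: 0.776
```

```bash
python3 -c "
from h import *
o=snap('g');d=o['side'];im=d['image'][215:335,285:405,::-1];cv2.imwrite('pics/g_z.png',cv2.resize(im,(600,600),interpolation=cv2.INTER_CUBIC))
w=cloud(d);hsv=cv2.cvtColor(d['image'],cv2.COLOR_RGB2HSV)
v,u=np.nonzero((hsv[...,0]>15)&(hsv[...,0]<28)&(hsv[...,1]>140)); k=(u>315)&(u<350)&(v>250)&(v<300)
print(k.sum(),u[k].mean(),v[k].mean(),ray(d,u[k].mean(),v[k].mean(),.043),np.nanmedian(w[v[k],u[k]],0))
ob=np.array([.469,.1335,.0235]);Rz=R.from_euler('z',.12).as_matrix()
for n,l in [('disc',(75,0,19.5)),('tongue',(55,5,17)),('slab f near',(40,30,17)),('slab f far',(38,-32,17)),('slab r near',(-40,30,17)),('slab mid near',(0,30,17)),('slab far',(-30,-30,17)),('bar f end',(20,0,63)),('bar r end',(-20,0,63))]:
        px=proj(d,ob+Rz@(np.array(l)/1000)); u,v=px.round().astype(int)
        q=(w[v-1:v+2,u-1:u+2].reshape(-1,3)-ob)@Rz*1000
        print(n,px.round(1),np.median(q,0).round(1))
E=0
s=ctrl.state();print(s['time'],s['tcp_pos'],s['wrist_force'],s['joints'])
"
```

```text
79 333.3164556962025 277.63291139240505 [0.54114154 0.14523701 0.043     ] [0.54149749 0.14401004 0.04172168]
disc [333.  276.7] [74.6 -2.2 18.1]
tongue [340.8 280.9] [55.5  3.1 15.7]
slab f near [343.3 288.7] [41.2 27.8 14.9]
slab f far [354.  273.5] [ 38.9 -30.1  16.9]
slab r near [379.7 297.2] [-40.3  27.   16.1]
slab mid near [361.3 292.9] [ 1.  29.1 15.5]
slab far [383.6 280.7] [-31.2 -28.5  16.3]
bar f end [357.6 265.2] [22.1 -2.6 61.4]
bar r end [375.8 269.2] [-17.9  -3.2  60.7]
10.825 [0.46783055 0.13279478 0.25060146] [-0.10530135 -1.09778999 -0.4063367 ] [ 1.70866369e-01 -1.95519615e-01  1.74918324e+00  2.99091728e-04
  1.58546226e+00  1.62083430e+00]
```

View pics/g_z.png

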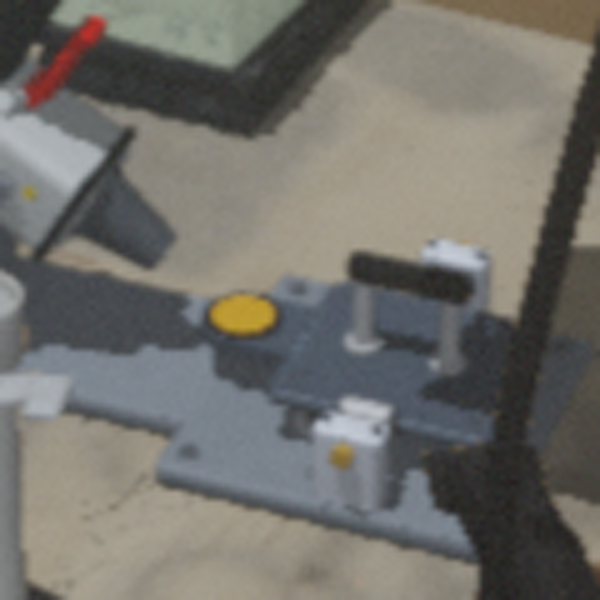

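The plate sits level and fully home with the rollers over its edges: disc at zoom (243,314), heights within about 1 mm of nominal. Next I refine the analyser pose from depth points in its own frame.

Run:
```python
from h import *
Rz=R.from_euler('z',.12).as_matrix(); o=np.array([.534,.141,0])
Ra=np.array([[.866,0,-.5],[0,1,0],[.5,0,.866]])  # columns analyser axes in stand
for tag in 'bg':
    d=pickle.load(open(tag+'.pkl','rb'))["side"]; w=cloud(d); im=d["image"]; hsv=cv2.cvtColor(im,cv2.COLOR_RGB2HSV)
    a=(((w-o)@Rz*1000)-np.array([48,0,65]))@Ra
    m=((hsv[...,0]<8)|(hsv[...,0]>172))&(hsv[...,1]>150); m[:,:280]=0;m[:,315:]=0;m[:210]=0;m[245:]=0
    p=a[m]; print(tag,"trig y",np.percentile(p[:,1],[10,50,90]).round(1),"z",np.percentile(p[:,2],[1,50,99]).round(1),"x",np.percentile(p[:,0],[5,25,50,75,95]).round(1))
    g=(a[...,0]>70)&(a[...,0]<160)&(abs(a[...,1])<25)&(a[...,2]>40)&(a[...,2]<115)&(im.max(-1)<120)&(hsv[...,1]<90)
    p=a[g]; print(" grip n",len(p),"butt z",np.median(p[(p[:,2]>90)&(abs(p[:,0]-115)<10)&(abs(p[:,1])<10)],0).round(1))
    s=p[(p[:,2]<88)&(p[:,2]>50)]; print(" side y",np.percentile(s[:,1],[5,50,90]).round(1),"x",np.percentile(s[:,0],[2,10,50,90,98]).round(1))
    h=(a[...,0]>50)&(a[...,0]<180)&(abs(a[...,1])<20)&(abs(a[...,2]-24)<8); print(" head top z",np.median(a[h],0).round(1))
    h=(a[...,0]>60)&(a[...,0]<180)&(abs(a[...,1]-28)<6)&(abs(a[...,2])<15); q=a[h]; c=np.polyfit(q[:,0],q[:,1],1); print(" head side y",np.median(q,0).round(1),"slope",c[0].round(3))
    h=(abs(a[...,0]-38)<8)&(abs(a[...,1])<22)&(a[...,2]<18)&(a[...,2]>-18); print(" head front x",np.median(a[h],0).round(1),h.sum())
```

```text
b trig y [1.7 7.3 9.6] z [32.6 59.7 78.4] x [74.9 77.3 79.  80.6 82.7]
 grip n 439 butt z [115.2   1.3  97.2]
 side y [ 5.9 13.3 15.9] x [ 95.9  97.6 110.  123.9 128.2]
 head top z [130.4   5.8  23.4]
 head side y [130.9  27.9   1.4] slope -0.01
 head front x [34.1 13.2  8.2] 53
g trig y [ 2.5  7.8 10.6] z [31.2 58.7 78.8] x [74.7 77.2 79.1 80.9 82.9]
 grip n 435 butt z [114.8   1.   97. ]
 side y [ 4.3 13.2 16.5] x [ 95.9  97.3 110.4 124.1 128.3]
 head top z [129.7   5.4  23.3]
 head side y [130.7  27.9   1. ] slope -0.004
 head front x [34.4 14.1  9.5] 56
```

The analyser fits its given dimensions to within about 1 mm. I'll turn the tool -90° about z and tilt it 30° while clear of everything, fingers fully open.

>>> jog_arm --commands '[[0,[0,0,-10],[0,0,-10]],[0,[0,0,-10],[0,0,-10]],[0,[0,0,-10],[0,0,-10]],[0,[0,0,0],[0,0,-10]],[0,[0,0,0],[0,0,-10]],[0,[0,0,0],[0,0,-10]],[0,[0,0,0],[0,0,-10]],[0,[0,0,0],[0,0,-10]],[0,[0,0,0],[0,0,-10]],[0,[0,0,0],[0,10,0]],[0,[0,0,0],[0,10,0]],[0,[0,0,0],[0,10,0]]]'

```text
time: 12.32
tcp_pos: [0.4677, 0.1328, 0.2789]
tool_rot: [-3.141, -0.529, 0.121]
wrist_force: [-0.9, -0.3, 1.0]
width: 1.0
```

```bash
cat >> h.py <<'E'
def an(x,y,z):
    Rz=R.from_euler('z',.12).as_matrix(); Ra=np.array([[.866025,0,-.5],[0,1,0],[.5,0,.866025]])
    p=np.array([.534,.141,0])+Rz@(np.array([48,0,65])+Ra@np.array([x,y,z]))/1000
    return p
def anR():
    Rz=R.from_euler('z',.12).as_matrix(); Ra=np.array([[.866025,0,-.5],[0,1,0],[.5,0,.866025]])
    return R.from_matrix(Rz@Ra@np.diag([1,-1,-1]))
E
python3 -c "
from h import *
print(an(109,0,135)); rem(an(109,0,135),anR())"
```

```text
[0.60835812 0.14996605 0.23641338]
t 12.325 tcp [0.4677 0.1328 0.2789] F [-0.9 -0.3  1. ] w 1.0 j [ 0.2  -0.79  2.2  -0.04  1.2   0.09]
 shift tool mm [ 1.010e+02 -1.000e-01  1.081e+02]  turn deg [-0.04 -0.28  0.03]
 shift in target axes mm [101.5  -0.2 107.6]
```

>>> jog_arm --commands '[[0,[20,0,0],[0,-0.3,0]],[0,[30,0,0],[0,0,0]],[0,[30,0,10],[0,0,0]],[0,[21,0,25],[0,0,0]],[0,[0,0,30],[0,0,0]],[0,[0,0,30],[0,0,0]],[0,[0,0,12],[0,0,0]],[0,[0,0,0],[0,0,0]],[0,[0,0,0],[0,0,0]]]'

```text
time: 13.45
tcp_pos: [0.6077, 0.1499, 0.2392]
tool_rot: [-3.141, -0.522, 0.121]
wrist_force: [-0.7, 0.4, 0.9]
width: 0.999
```

```bash
python3 -c "
from h import *
rem(an(109,0,45),anR())
o=snap('h');d=o['side'];im=d['image'][100:300,200:400,::-1];cv2.imwrite('pics/h_z.png',cv2.resize(im,(600,600),interpolation=cv2.INTER_CUBIC))
"
```

```text
t 13.45 tcp [0.6077 0.1499 0.2392] F [-0.7  0.4  0.9] w 0.999 j [ 0.18 -0.3   1.95 -0.03  0.97  0.07]
 shift tool mm [-0.6  0.1 92.7]  turn deg [-0.05  0.12  0.03]
 shift in target axes mm [-0.8 -0.  92.7]
```

View pics/h_z.png

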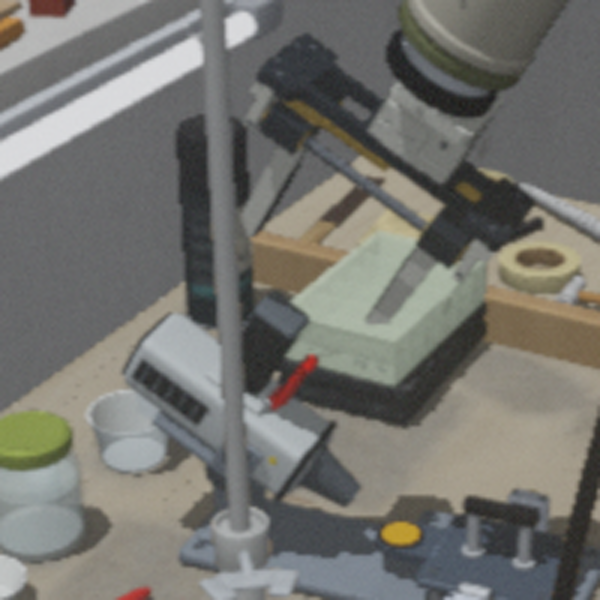

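The fingers are lined up along the grip, front tip at zoom (375,315) and rear tip near (245,230). I'll go down along it.

>>> jog_arm --commands '[[0,[-0.7,0,20],[0,0,0]],[0,[0,0,20],[0,0,0]],[0,[0,0,15],[0,0,0]],[0,[0,0,12],[0,0,0]],[0,[0,0,12],[0,0,0]],[0,[0,0,8],[0,0,0]],[0,[0,0,5],[0,0,0]],[0,[0,0,0],[0,0,0]],[0,[0,0,0],[0,0,0]]]'

```text
time: 14.68
tcp_pos: [0.6525, 0.1553, 0.1582]
tool_rot: [-3.141, -0.521, 0.121]
wrist_force: [-0.3, 0.9, -0.1]
width: 0.999
```

```bash
python3 -c "
from h import *
rem(an(109,0,45),anR())
o=snap('i');d=o['side'];im=d['image'][150:300,200:350,::-1];cv2.imwrite('pics/i_z.png',cv2.resize(im,(600,600),interpolation=cv2.INTER_CUBIC))
"
```

```text
t 14.675 tcp [0.6525 0.1553 0.1582] F [-0.3  0.9 -0.1] w 0.999 j [ 0.17 -0.1   1.93 -0.03  0.8   0.07]
 shift tool mm [0.6 0.  0.1]  turn deg [-0.05  0.16  0.03]
 shift in target axes mm [0.6 0.  0.1]
```

View pics/i_z.png

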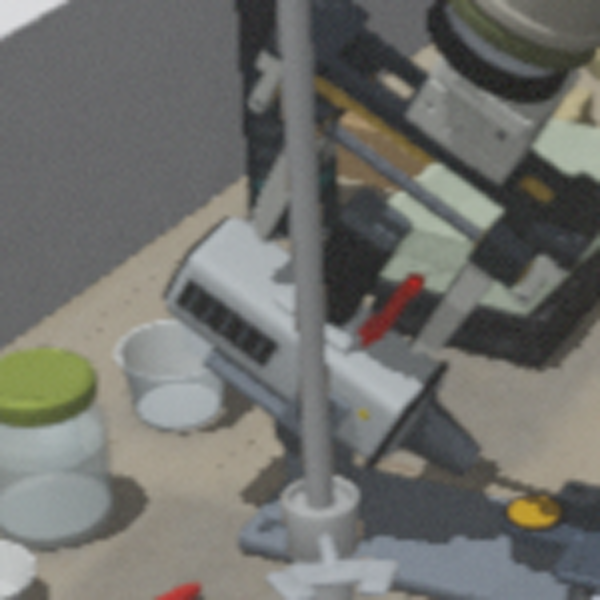

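The fingers straddle trigger and grip with clearance, tips clear of the head. I'll close gently.

>>> jog_arm --commands '[[0.25,[0,0,0],[0,0,0]],[0.35,[0,0,0],[0,0,0]],[0.42,[0,0,0],[0,0,0]],[0.46,[0,0,0],[0,0,0]],[0.5,[0,0,0],[0,0,0]],[0.55,[0,0,0],[0,0,0]],[0.6,[0,0,0],[0,0,0]],[0.6,[0,0,0],[0,0,0]]]' --force 15

```text
time: 15.78
tcp_pos: [0.6489, 0.1549, 0.1546]
tool_rot: [-3.141, -0.512, 0.121]
wrist_force: [-16.5, -2.5, 4.6]
width: 0.57
```

```bash
python3 -c "
from h import *
rem(an(109,0,45),anR())
s=ctrl.state();print(s['width']*93, anR().inv().apply(s['wrist_force']))
o=snap('j');d=o['side'];im=d['image'][150:300,200:350,::-1];cv2.imwrite('pics/j_z.png',cv2.resize(im,(600,600),interpolation=cv2.INTER_CUBIC))
"
```

```text
t 15.775 tcp [0.6489 0.1549 0.1546] F [-16.5  -2.5   4.6] w 0.57 j [ 0.17 -0.1   1.93 -0.03  0.8   0.07]
 shift tool mm [ 5.5 -0.  -1.4]  turn deg [-0.03  0.68  0.04]
 shift in target axes mm [ 5.5 -0.  -1.3]
52.968275561206276 [-12.14585059   0.53598167 -12.27265886]
```

View pics/j_z.png

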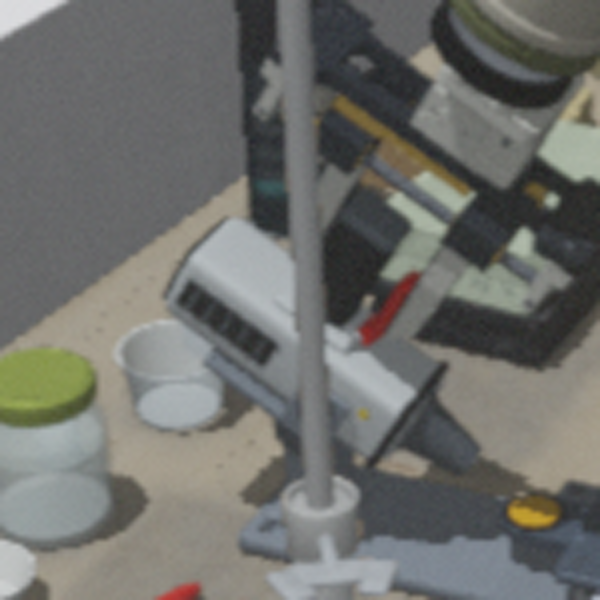

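>>> jog_arm --commands '[[0.6,[0,0,0],[0,0,0]],[0.6,[0,0,0],[0,0,0]]]'

```text
time: 16.12
tcp_pos: [0.649, 0.1548, 0.1546]
tool_rot: [-3.141, -0.512, 0.121]
wrist_force: [-16.0, -1.3, 4.8]
width: 0.574
```

```bash
python3 -c "
from h import *
s=ctrl.state();T=R.from_euler('xyz',s['tool_rot']);print(s['time'],s['width']*93,'F tool',T.inv().apply(s['wrist_force']),'M',T.inv().apply(s['wrist_torque']))
p=s['tcp_pos'];A=anR();print('tcp in analyser rel',A.inv().apply(p-an(0,0,0))*1000*[1,-1,-1])
"
```

```text
16.125 53.42670401580361 F tool [-11.64341524  -0.65472213 -12.04191611] M [-0.16393122 -3.01269771 -0.01427804]
tcp in analyser rel [ 1.03536704e+02 -1.62120729e-02  4.37018226e+01]
```

```bash
python3 -c "
from h import *
for t in 'gij':
    d=pickle.load(open(t+'.pkl','rb'))['side'];im=d['image'];hsv=cv2.cvtColor(im,cv2.COLOR_RGB2HSV)
    m=((hsv[...,0]<8)|(hsv[...,0]>172))&(hsv[...,1]>140); m[:,:280]=0;m[:,315:]=0;m[:210]=0;m[245:]=0
    v,u=np.nonzero(m); print(t,len(u),[ (r,u[v==r].min(),u[v==r].max()) for r in range(v.min(),v.max()+1,2)])
d=pickle.load(open('j.pkl','rb'))['side']; w=cloud(d); q=(w-an(0,0,0))@anR().as_matrix()*[1000,-1000,-1000]
f=(abs(q[...,1])<14)&(q[...,2]>38)&(q[...,2]<75)&(q[...,0]>40)&(q[...,0]<150)
im=d['image'][195:255,275:330].copy(); 
cv2.imwrite('pics/j_zz.png',cv2.resize(im[...,::-1],(550,600),interpolation=cv2.INTER_CUBIC))
for v in range(214,246,4): print(v,[(u,*q[v,u].round(0).astype(int)) for u in range(288,318,4)])
"
```

```text
g 68 [(219, np.int64(303), np.int64(305)), (221, np.int64(301), np.int64(304)), (223, np.int64(299), np.int64(303)), (225, np.int64(297), np.int64(300)), (227, np.int64(296), np.int64(299)), (229, np.int64(294), np.int64(297)), (231, np.int64(293), np.int64(296)), (233, np.int64(291), np.int64(294)), (235, np.int64(291), np.int64(291))]
i 65 [(219, np.int64(303), np.int64(304)), (221, np.int64(301), np.int64(304)), (223, np.int64(299), np.int64(303)), (225, np.int64(298), np.int64(300)), (227, np.int64(296), np.int64(299)), (229, np.int64(294), np.int64(298)), (231, np.int64(292), np.int64(296)), (233, np.int64(291), np.int64(294)), (235, np.int64(291), np.int64(291))]
j 56 [(219, np.int64(302), np.int64(303)), (221, np.int64(300), np.int64(302)), (223, np.int64(298), np.int64(301)), (225, np.int64(297), np.int64(299)), (227, np.int64(296), np.int64(298)), (229, np.int64(294), np.int64(297)), (231, np.int64(291), np.int64(295)), (233, np.int64(291), np.int64(294)), (235, np.int64(291), np.int64(291))]
214 [(288, np.int64(110), np.int64(15), np.int64(76)), (292, np.int64(103), np.int6
[... 2479 characters left out ...]
t64(69), np.int64(-1), np.int64(24)), (300, np.int64(63), np.int64(-11), np.int64(23)), (304, np.int64(56), np.int64(-21), np.int64(21)), (308, np.int64(59), np.int64(-202), np.int64(-115)), (312, np.int64(50), np.int64(-199), np.int64(-105)), (316, np.int64(42), np.int64(-204), np.int64(-101))]
242 [(288, np.int64(77), np.int64(21), np.int64(21)), (292, np.int64(70), np.int64(15), np.int64(22)), (296, np.int64(64), np.int64(11), np.int64(26)), (300, np.int64(57), np.int64(2), np.int64(25)), (304, np.int64(50), np.int64(-5), np.int64(25)), (308, np.int64(44), np.int64(-18), np.int64(22)), (312, np.int64(43), np.int64(-179), np.int64(-100)), (316, np.int64(35), np.int64(-186), np.int64(-97))]
```

View pics/j_zz.png

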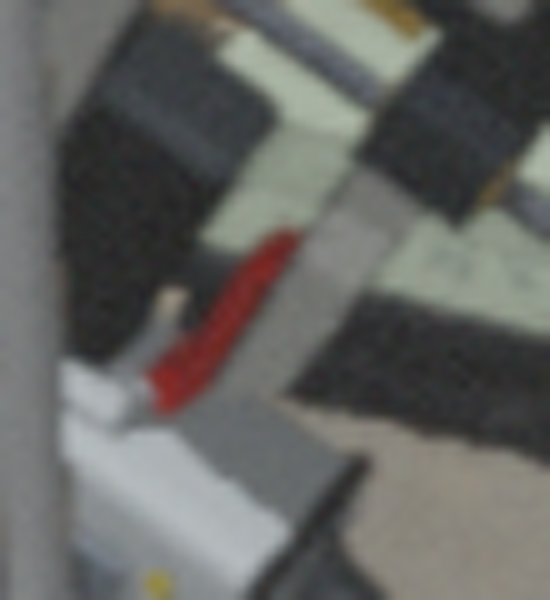

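The front finger is on the trigger, but the blade moved only about 2 mm. As the blade turns, the load shifts to the fingertip close to the hinge, where the lever arm is short. I'll open, back out 10 mm so the tip bears nearer mid blade, and squeeze again.

>>> jog_arm --commands '[[0.25,[0,0,0],[0,0,0]],[0.25,[0,0,0],[0,0,0]],[0.25,[-1,0,-5],[0,0,0]],[0.25,[0,0,-5],[0,0,0]],[0.25,[0,0,0],[0,0,0]],[0.4,[0,0,0],[0,0,0]],[0.45,[0,0,0],[0,0,0]],[0.5,[0,0,0],[0,0,0]],[0.55,[0,0,0],[0,0,0]],[0.6,[0,0,0],[0,0,0]],[0.6,[0,0,0],[0,0,0]]]' --force 18

```text
time: 17.5
tcp_pos: [0.6461, 0.1544, 0.1657]
tool_rot: [-3.141, -0.519, 0.12]
wrist_force: [-5.2, -1.0, 4.3]
width: 0.514
```

```bash
cat > st.py <<'E'
from h import *
s=ctrl.state();T=R.from_euler('xyz',s['tool_rot']);print(s['time'],s['width']*93,'F tool',T.inv().apply(s['wrist_force']),'M',T.inv().apply(s['wrist_torque']))
p=s['tcp_pos'];A=anR();print('tcp in analyser',(A.inv().apply(p-an(0,0,0))*1000*[1,-1,-1]).round(1))
import sys
if len(sys.argv)>1:
    d=snap(sys.argv[1])['side'];im=d['image'][195:255,275:330];cv2.imwrite('pics/%s_zz.png'%sys.argv[1],cv2.resize(im[...,::-1],(550,600),interpolation=cv2.INTER_CUBIC))
E
python3 st.py k
```

```text
17.5 47.84153102514074 F tool [-2.48135467  0.34709053 -6.33717902] M [-0.11354125 -1.94123003  0.08739217]
tcp in analyser [ 1.066e+02 -1.000e-01  5.480e+01]
```

View pics/k_zz.png

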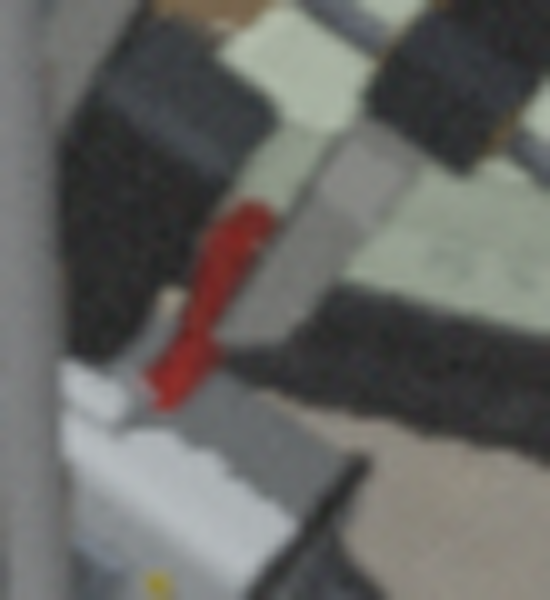

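Now the trigger has swung back to its stop post at zoom (180,300), with the tip bearing at z of about 55 (expected opening there is about 48 mm). I'll raise the force a little to see whether any travel is left, then hold.

>>> jog_arm --commands '[[0.6,[0,0,0],[0,0,0]],[0.6,[0,0,0],[0,0,0]],[0.6,[0,0,0],[0,0,0]],[0.6,[0,0,0],[0,0,0]]]' --force 24

```text
time: 18.1
tcp_pos: [0.6461, 0.1544, 0.1658]
tool_rot: [-3.141, -0.519, 0.12]
wrist_force: [-6.0, -1.8, 5.1]
width: 0.512
```

```bash
python3 st.py l; python3 -c "
from h import *
for t in 'gkl':
    d=pickle.load(open(t+'.pkl','rb'))['side'];im=d['image'];hsv=cv2.cvtColor(im,cv2.COLOR_RGB2HSV)
    m=((hsv[...,0]<8)|(hsv[...,0]>172))&(hsv[...,1]>140); m[:,:280]=0;m[:,315:]=0;m[:205]=0;m[245:]=0
    w=cloud(d);q=(w-an(0,0,0))@anR().as_matrix()*[1000,-1000,-1000]; p=q[m]
    for a,b in((35,45),(45,55),(55,65),(65,80)):
        k=p[(p[:,2]>a)&(p[:,2]<b)]; print(t,a,len(k),np.median(k,0).round(1))
    k=p[(p[:,1]>4)]; c=np.polyfit(k[:,2],k[:,0],1); print(t,'slope',c[0])
"
```

```text
18.1 47.59985420684155 F tool [-2.81245256  1.08103653 -7.52149538] M [-0.11490268 -2.10583692  0.01735694]
tcp in analyser [ 1.066e+02 -1.000e-01  5.480e+01]
g 35 12 [79.3  9.1 39. ]
g 45 13 [79.2  7.8 49.1]
g 55 10 [79.8  8.4 59. ]
g 65 28 [77.6  6.6 74.4]
g slope -0.08870936991642875
k 35 14 [82.4  7.5 39. ]
k 45 12 [82.7  7.9 48.1]
k 55 15 [86.   8.  61.2]
k 65 23 [87.5  6.7 75.5]
k slope 0.15660997236422597
l 35 14 [82.2  8.5 39.2]
l 45 9 [82.3  8.1 50.7]
l 55 12 [85.1  6.2 60.2]
l 65 28 [87.8  5.8 74.7]
l slope 0.16152790023354202
```

View pics/l_zz.png

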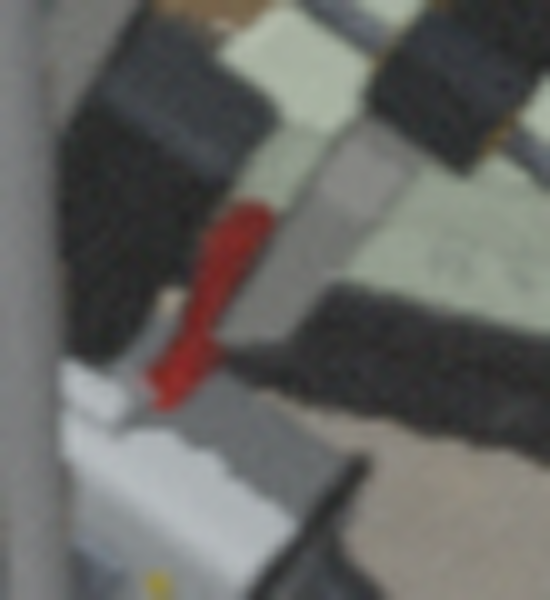

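The blade's slope has changed by about 0.245 rad (the stop is at 0.24), and raising the force gave no more travel, so it is at the stop. I'll hold it for more than 3 s.

>>> jog_arm --commands '[[0.6,[0,0,0],[0,0,0]],[0.6,[0,0,0],[0,0,0]],[0.6,[0,0,0],[0,0,0]],[0.6,[0,0,0],[0,0,0]],[0.6,[0,0,0],[0,0,0]],[0.6,[0,0,0],[0,0,0]],[0.6,[0,0,0],[0,0,0]],[0.6,[0,0,0],[0,0,0]],[0.6,[0,0,0],[0,0,0]],[0.6,[0,0,0],[0,0,0]],[0.6,[0,0,0],[0,0,0]],[0.6,[0,0,0],[0,0,0]]]'

```text
time: 19.7
tcp_pos: [0.6461, 0.1544, 0.1658]
tool_rot: [-3.141, -0.519, 0.121]
wrist_force: [-5.2, -1.0, 5.0]
width: 0.515
```

>>> jog_arm --commands '[[0.6,[0,0,0],[0,0,0]],[0.6,[0,0,0],[0,0,0]],[0.6,[0,0,0],[0,0,0]],[0.6,[0,0,0],[0,0,0]],[0.6,[0,0,0],[0,0,0]],[0.6,[0,0,0],[0,0,0]],[0.6,[0,0,0],[0,0,0]],[0.6,[0,0,0],[0,0,0]],[0.6,[0,0,0],[0,0,0]],[0.6,[0,0,0],[0,0,0]],[0.6,[0,0,0],[0,0,0]],[0.6,[0,0,0],[0,0,0]]]'

```text
time: 21.2
tcp_pos: [0.6461, 0.1545, 0.1658]
tool_rot: [-3.141, -0.519, 0.121]
wrist_force: [-5.4, -1.3, 5.3]
width: 0.514
```

>>> jog_arm --commands '[[0.6,[0,0,0],[0,0,0]],[0.6,[0,0,0],[0,0,0]],[0.6,[0,0,0],[0,0,0]],[0.6,[0,0,0],[0,0,0]],[0.6,[0,0,0],[0,0,0]],[0.6,[0,0,0],[0,0,0]],[0.6,[0,0,0],[0,0,0]],[0.6,[0,0,0],[0,0,0]]]'

```text
time: 22.2
tcp_pos: [0.6461, 0.1544, 0.1658]
tool_rot: [-3.141, -0.519, 0.121]
wrist_force: [-6.6, -1.7, 5.5]
width: 0.508
```

```bash
python3 st.py m; python3 -c "
from h import *
for t in 'm':
    d=pickle.load(open(t+'.pkl','rb'))['side'];im=d['image'];hsv=cv2.cvtColor(im,cv2.COLOR_RGB2HSV)
    m=((hsv[...,0]<8)|(hsv[...,0]>172))&(hsv[...,1]>140); m[:,:280]=0;m[:,315:]=0;m[:205]=0;m[245:]=0
    p=((cloud(d)-an(0,0,0))@anR().as_matrix()*[1000,-1000,-1000])[m]
    k=p[(p[:,1]>4)]; print(np.polyfit(k[:,2],k[:,0],1))
"
```

```text
22.2 47.26243535790702 F tool [-3.10183823  0.87630509 -8.10239346] M [-0.19680696 -2.20369479 -0.03980986]
tcp in analyser [ 1.066e+02 -1.000e-01  5.480e+01]
[ 0.15906254 76.12699445]
```

It stayed at the stop from t≈17.5 to 22.2 s. Now I release and withdraw along the grip.

>>> jog_arm --commands '[[0.35,[0,0,0],[0,0,0]],[0.1,[0,0,0],[0,0,0]],[0,[0,0,0],[0,0,0]],[0,[0,0,0],[0,0,0]],[0,[0,0,-15],[0,0,0]],[0,[0,0,-30],[0,0,0]],[0,[0,0,-40],[0,0,0]],[0,[0,0,-40],[0,0,0]],[0,[0,0,-20],[0,0,0]],[0,[0,0,0],[0,0,0]],[0,[0,0,0],[0,0,0]]]'

```text
time: 23.68
tcp_pos: [0.5749, 0.1458, 0.2913]
tool_rot: [-3.141, -0.52, 0.121]
wrist_force: [-0.2, -0.3, -0.1]
width: 1.003
```

```bash
python3 st.py n; python3 -c "
from h import *
d=pickle.load(open('n.pkl','rb'))['side'];im=d['image'];hsv=cv2.cvtColor(im,cv2.COLOR_RGB2HSV)
m=((hsv[...,0]<8)|(hsv[...,0]>172))&(hsv[...,1]>140); m[:,:280]=0;m[:,315:]=0;m[:205]=0;m[245:]=0
w=cloud(d);p=((w-an(0,0,0))@anR().as_matrix()*[1000,-1000,-1000])[m]
k=p[(p[:,1]>4)]; print('trig',np.polyfit(k[:,2],k[:,0],1))
v,u=np.nonzero((hsv[...,0]>15)&(hsv[...,0]<28)&(hsv[...,1]>140)); k=(u>315)&(u<350)&(v>250)&(v<300)
print('disc',k.sum(),u[k].mean(),v[k].mean(),np.nanmedian(w[v[k],u[k]],0))
g=pickle.load(open('a.pkl','rb'))['side']['image'];df=cv2.absdiff(g,im).max(-1)
cv2.imwrite('pics/n_z.png',cv2.resize(im[180:380,200:420,::-1],(660,600),interpolation=cv2.INTER_CUBIC))
cv2.imwrite('pics/n_df.png',(df>60).astype(np.uint8)*255)
"
```

```text
23.675 93.26158391371563 F tool [-0.29799195  0.27522646 -0.0245298 ] M [-0.07078626 -0.17208203 -0.0047065 ]
tcp in analyser [107.2  -0.2 199.4]
trig [-7.94101312e-02  8.39335508e+01]
disc 81 333.30864197530866 277.5432098765432 [0.54256955 0.14270603 0.04129098]
```

View pics/n_z.png

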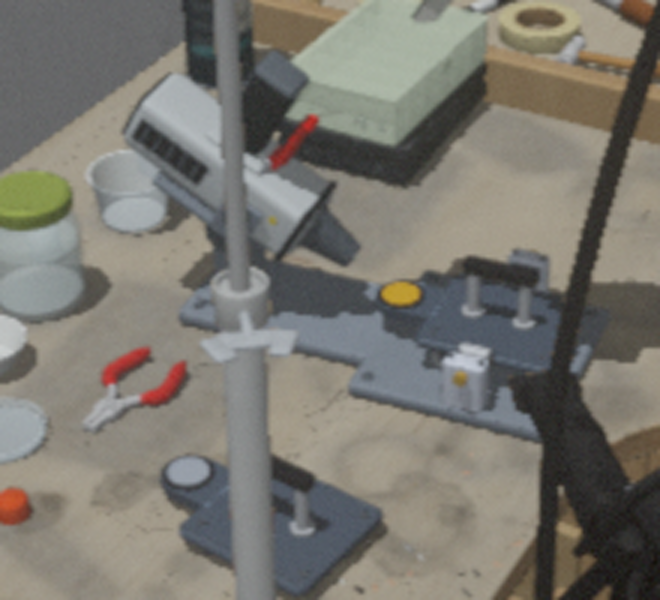

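View pics/n_df.png

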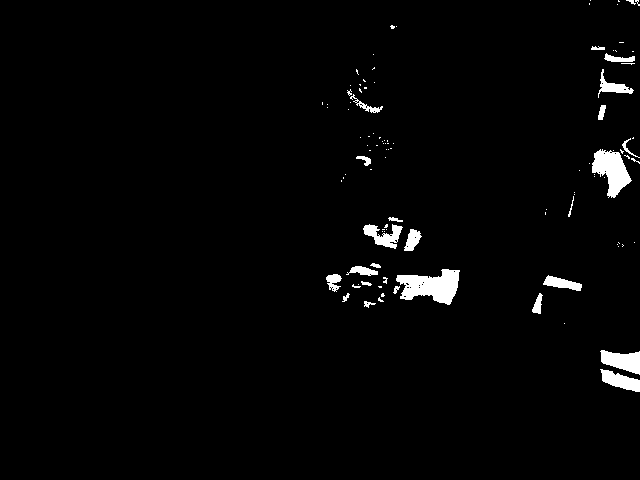

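The gold plate is home, its disc hasn't moved since seating, and the trigger is back at rest. The difference image shows changes only where the gold plate was, on the stand, and from the arm and its shadow. The tool is free, so I'll hand in the job.

```bash
python3 -c "
from h import *
print(ctrl.job_done())"
```

```text
the job is handed in; nothing more can be done
None
```

I completed the morning check and handed it in at about 24 s of the 64 s allowed; no verdict was reported.

**Plate:** I set the gold plate on the balls and pressed it past the rollers with roughly 14 N. I let go, and afterwards it was level with its heights within about 2 mm of nominal. It was in the same place at the end.

**Trigger:** I squeezed it to the stop and held it from about 17.5 s to 22.2 s. The measured swing was about 0.245 rad (the stop is 0.24), and raising the grip from 18 to 24 N gave no more travel. Once released, the trigger sprang back to rest.

**Bystanders:** the before/after image shows changes only at the gold plate's old place, on the stand, and from the arm and its shadow. The silver plate and the other things stayed where they were. The fingers stayed off the gold disc.

**What went wrong or disagreed:**
- **Top camera:** it was blocked the whole time, so everything was measured from the side camera alone.
- **Plate in the fingers:** it sat about 4 mm lower than planned after the lift. I corrected for this before pressing it down.
- **First squeeze:** at 15 N it moved the trigger only about 2 mm, because the fingertips bore too close to the hinge. I opened, backed out 10 mm and squeezed again, so the trigger was lightly touched twice.

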